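# Set the carving turntable back one notch

### The arm

A 6-joint arm with a two-finger parallel gripper is mounted at the origin on the work surface. World frame = base frame: x ahead of the robot, y to its left, z up, the work surface at z = 0. Lengths are in m, angles in rad, forces in N, time in s.
With the tool pointing down it reaches from about 0.35 to 0.975 m from the base axis. Payload 4.9 kg.
Tool frame: the origin (TCP) lies on the centre line of the jaws, within the pads' length; the fingertips stand 22 mm ahead of it and the grasp point (between the pads) lies 3 mm ahead of it (manip.tcp_to_tips is the distance from the TCP to the fingertips, in m); z points along the fingers, x is the direction in which the jaws open and shut, and the axes are right-handed (so a half turn about z gives the same grasp; the last joint's range is limited). The gripper opens to 85 mm and grips with 20 to 120 N. Pads are 22 mm wide; open, the fingers measure 114 mm over their backs; the gripper's body (76 mm by 85 mm) begins 54 mm behind the grasp point. The pads swing forward as they close: fully open they stand 13 mm farther back than shut.
Start: joints at [-1.347, 0.053, 1.613, -0, 1.476, -0.119], TCP at [0.21, -0.589, 0.253] pointing down, gripper open.
Joint ranges: [-3.01, 3.01], [-1.01, 2.22], [0.06, 2.58], [-1.02, 4.17], [0.09, 2.62], [-3.14, 3.14]. Speed limits (rad/s): [2.57, 2.57, 3.14, 3.14, 3.14, 3.14].

### API

Orientations are given as a unit quaternion [w, x, y, z].
In Python, from plant import manip gives the robot as it stands.
- The arm moves only by the shell command python3 -m pendant 'ROWS'. ROWS is a JSON object of lists of equal length, an entry for each row: "linear": the shift along the tool's x, y, z in cm, a list of three; "rotation": the turn, a rotation vector about the tool's x, y, z in degrees, a list of three; "grip": the closure, from 0 (fully open) to 1 (shut). A call has exactly 10 rows; each row is the pose to reach, as a shift and turn from the pose commanded when the call began, along the tool's axes at that moment; what a row does not reach only later rows make up. A row lasts 1/12 s, in which the tool goes at most 41.7 mm and 7.16 degrees, less where a joint would pass 70% of its speed; a pose out of reach is approached as far as the arm can. A call with a gripper value outside its range is refused whole. The fingers move at their own pace and stop on an object; the grip force is fixed at half the most. Time passes only in rows, so rows that repeat a pose let the fingers close, or fill a call up. It gives the time, the measured TCP pose, the force and the opening at its end, in the units of the state.
- manip.state(): the state, without advancing time (a new reading comes with each control period).
- manip.grab_frame(name): name is "scene" or "top"; returns the picture (480x640x3 uint8, red, green, blue); there is no depth.
- manip.calibration(name): a dict with "fx", "fy", "cx", "cy" (pixels), "cam_to_world" (4x4, takes a point from camera to world coordinates). Camera axes: x right, y up, looking along -z (the intrinsics and any distortion apply to the point x, -y, -z); pixel columns grow to the right and rows downward; lengths in m; the calibration is good to about 2 mm. A picture is of the moment at which its call begins. calibration takes no time and is no camera call.
- manip.job_done(): hands the job in, once; it reports no verdict.
The state is a dict: "time": time; "joint_pos": joint angles; "joint_vel": joint speeds; "joint_efforts": joint torques, N m; "tool_pos": TCP position; "tool_rot": TCP orientation; "contact_force": force on the tool from outside, world axes, zero at the start; "ft_torque": the same for the moment, N m; "gripper_width": opening from 0.0 (shut) to 1.0 (fully open).
Only numpy, scipy, OpenCV 4.12 (cv2) and the standard library are available. Lean on these libraries where they do the work, as an engineer would, in place of code of your own. Each camera call takes 0.05 s, during which the arm holds its last target. There are 200 camera calls.

### The job

On the carver's turntable, lift the ratchet pawl by pushing the cross-bar of its thumb lever away from the wheel with a fingertip until it flips over and stays up, then push one of the upright dowels so that the wheel turns back (clockwise seen from above) by exactly one notch, 30 degrees, and tip the pawl back so that it drops fully home in the next gap. Use only the fingertips or the outside of the fingers and pinch nothing: leave the carved rosette lying in the middle of the disc, leave the other tools where they are, and finish clear of everything.

Things in the scene. Friction and masses are not known exactly. Their poses are not given: they have to be found in the camera images.
- turntable: Base of a carver's turntable, fixed to the bench: wooden board 260 mm (own x) by 350 mm (own y from -215 to +135 mm), 20 mm thick. Origin: on the bench top, on the wheel's vertical axis. Own z is up; own -y points from the axis to the pawl. The pawl's bracket, two steel cheeks 48 mm wide in all, up to 88 mm above the bench, stands at own y = -170 mm, outside the wheel.
- wheel_centre (a point): Centre of the top of the wheel's wooden disc (198 mm across), 65 mm above the bench, on the wheel's axis. Under the disc is the steel ratchet wheel, 244 mm across: rim surface 45 mm above the bench, 12 teeth 30 degrees apart standing 12 mm up from it, each with an upright face on its clockwise side and a ramp on the other.
- wheel (a joint): Angle of the wheel (rad), growing backward, clockwise seen from above; within 0.06 of 0 at the start. A notch is 0.524. It turns stiffly (2 to 3 N on a dowel) and stays where left. With the pawl down it is blocked after about 0.1 backward. The nose drops fully home from about 0.11 short of to 0.09 past the middle of a gap (0, 0.524, ...); elsewhere it lands on a tooth.
- pawl (a joint): Angle of the pawl (rad): 0 fully down in the teeth, 0.65 fully flipped up against its stop. A loose steel toggle: below about 0.3 it falls shut by its own weight, above about 0.38 it falls open and stays up. It takes less than 2 N at the cross-bar.
- pawl_pivot (a point): The pawl's level pivot: 75 mm above the bench, 170 mm from the wheel's axis, parallel to the turntable's own x.
- pawl_bar (a point): Middle of the cross-bar (46 mm long, 16 mm thick, parallel to the turntable's own x) on the pawl's thumb lever (20 mm wide, 7 mm thick), 75 mm from the pivot: straight above it (150 mm up) when the pawl is down; 45 mm farther from the wheel and 135 mm up when it is flipped. Pushed away from the wheel it lifts the pawl; pushed back past the balance it lets the pawl drop.
- pawl_nose (a point): Middle of the underside of the pawl's nose (12 mm wide), on an arm that reaches 60 mm from the pivot towards the wheel; 47 mm above the bench when the pawl is down.
- rosette: Round carved wooden rosette, 84 mm across, about 29 mm high at its middle, lying loose on the middle of the disc and turning with it. Origin: centre of its underside.
- dowel0 (a point): Centre of the top of an upright wooden dowel fixed in the disc: 14 mm thick, 50 mm high, its top 115 mm above the bench, 80 mm from the wheel's axis. The four dowels stand 90 degrees apart; at the start this one stands, in the turntable's directions, between the pawl and own +x (at 45 degrees).
- dowel1 (a point): Centre of the top of an upright wooden dowel fixed in the disc: 14 mm thick, 50 mm high, its top 115 mm above the bench, 80 mm from the wheel's axis. The four dowels stand 90 degrees apart; at the start this one stands, in the turntable's directions, on own +x, own +y (away from the pawl).
- dowel2 (a point): Centre of the top of an upright wooden dowel fixed in the disc: 14 mm thick, 50 mm high, its top 115 mm above the bench, 80 mm from the wheel's axis. The four dowels stand 90 degrees apart; at the start this one stands, in the turntable's directions, on own -x, own +y (away from the pawl).
- dowel3 (a point): Centre of the top of an upright wooden dowel fixed in the disc: 14 mm thick, 50 mm high, its top 115 mm above the bench, 80 mm from the wheel's axis. The four dowels stand 90 degrees apart; at the start this one stands, in the turntable's directions, between the pawl and own -x.
- gouge: Bystander, to be left alone: gouge: pale octagonal wooden handle 110 x 25 mm, steel blade 90 mm. Origin: centre of its underside, at the blade end of the handle; the blade points along its x, the handle along -x.
- chisel: Bystander, to be left alone: chisel: brown octagonal wooden handle 110 x 25 mm, steel blade 100 mm, 22 mm wide. Origin: centre of its underside, at the blade end of the handle; the blade points along its x, the handle along -x.
- knife: Bystander, to be left alone: small carving tool: pale octagonal wooden handle 110 x 25 mm, steel blade 70 mm. Origin: centre of its underside, at the blade end of the handle; the blade points along its x, the handle along -x.
- glue_jar: Bystander, to be left alone: round glass glue jar, 64 mm across, 85 mm high. Origin: centre of its underside.
- pencil: Bystander, to be left alone: flat carpenter's pencil, 165 x 14 x 9 mm. Origin: centre of its underside.
- tape: Bystander, to be left alone: black tape measure, 66 x 62 x 34 mm. Origin: centre of its underside.
Not all that is in view belongs to the job. Several things have the shape of the rosette; the one meant has the colours described above.

How it is judged:
By the outcome, as a careful person would: the job done as asked, in the order asked, and still so for the second after the job is handed in, with the robot touching nothing.
It also fails if it takes over 54 s, if anything falls off the work surface, if the arm or the gripper's body presses on something with over 40 N, if the wrist force passes 120 N, or if a joint passes its speed limit or range.

## Working session

There is one attempt and no reset: what is moved stays moved. The work goes in short steps, Python scripts to look and compute and a shell command to move; the robot and the scene stay as the last step left them, time stands still between calls to the robot, and variables do not carry over. Pictures are saved under pics/ and viewed, about 8 in all and at most 12, crops included, and the job is handed in when it is done.

```bash
mkdir -p pics; ls; python3 - <<'E'
from plant import manip
import cv2,numpy as np
for n in("scene","top"):
    f=manip.grab_frame(n); cv2.imwrite(f"pics/{n}0.png",f[:,:,::-1]); c=manip.calibration(n); print(n,{k:(np.round(v,4).tolist() if not isinstance(v,str) else v) for k,v in c.items()})
print(manip.state(), manip.tcp_to_tips)
E
```

```text
pics
scene {'fx': 520.6486, 'fy': 520.6486, 'cx': 309.9212, 'cy': 243.7132, 'cam_to_world': [[-0.7782, -0.4721, 0.4141, 1.1399], [0.6278, -0.5684, 0.5318, 0.765], [-0.0157, 0.6738, 0.7387, 1.1853], [0.0, 0.0, 0.0, 1.0]]}
top {'fx': 517.5075, 'fy': 517.5075, 'cx': 325.6681, 'cy': 243.6768, 'cam_to_world': [[-0.0302, 0.9706, -0.2386, 0.3061], [-0.9995, -0.0303, 0.0035, -0.0096], [-0.0038, 0.2386, 0.9711, 1.1681], [0.0, 0.0, 0.0, 1.0]]}
{'time': 0.1, 'joint_pos': array([-1.34699323e+00,  5.33137591e-02,  1.61417427e+00, -2.24270064e-05,
        1.47597737e+00, -1.18971834e-01]), 'joint_vel': array([ 0.00202741, -0.00081298, -0.00242337,  0.0012021 ,  0.00058485,
       -0.00166092]), 'joint_efforts': array([ 1.09825349e-03, -3.94902384e+01, -3.71363640e+01, -1.05337549e-04,
        3.93632508e-03, -1.78955014e-05]), 'tool_pos': array([ 0.20995793, -0.5881217 ,  0.2521612 ]), 'tool_rot': array([-6.18222272e-04,  8.17344093e-01, -5.76149076e-01, -7.03364960e-04]), 'contact_force': array([-0.51771309, -0.07428275, -0.18839416]), 'ft_torque': array([ 0.05990842, -0.04691074, -0.03021256]), 'gripper_width': 1.0037371426159674} 0.022
```

View pics/scene0.png

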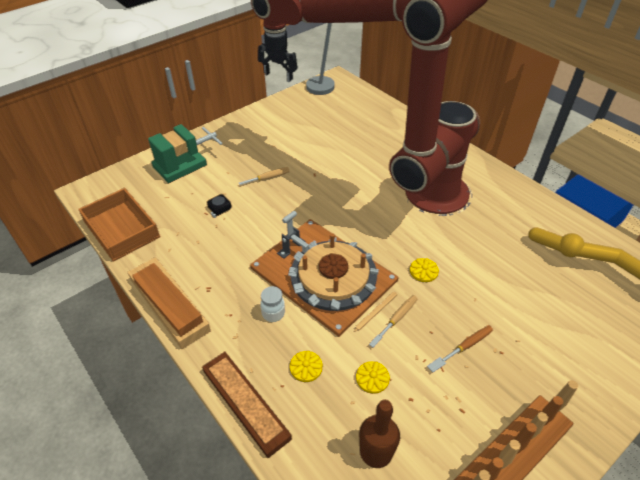

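View pics/top0.png

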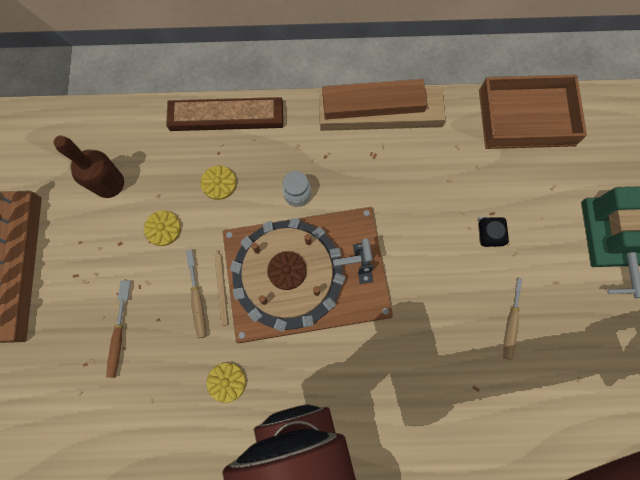

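Top view: turntable axis is near (288,270), and the pawl with its cross-bar near (366,252), on the image right (world -y). There are four rosette shapes: yellow ones at (219,182), (162,228) and (226,383), and a brown one at (287,270). The brown one lies on the disc, so it is the one to leave there. I'll enlarge both views to measure the pose.

```bash
python3 - <<'E'
import cv2
a=cv2.imread('pics/top0.png')[200:350,215:400]; cv2.imwrite('pics/topc.png',cv2.resize(a,None,fx=4,fy=4,interpolation=cv2.INTER_CUBIC))
a=cv2.imread('pics/scene0.png')[200:340,240:410]; cv2.imwrite('pics/scc.png',cv2.resize(a,None,fx=4,fy=4,interpolation=cv2.INTER_CUBIC))
E
```

```text
(no output)
```

View pics/topc.png

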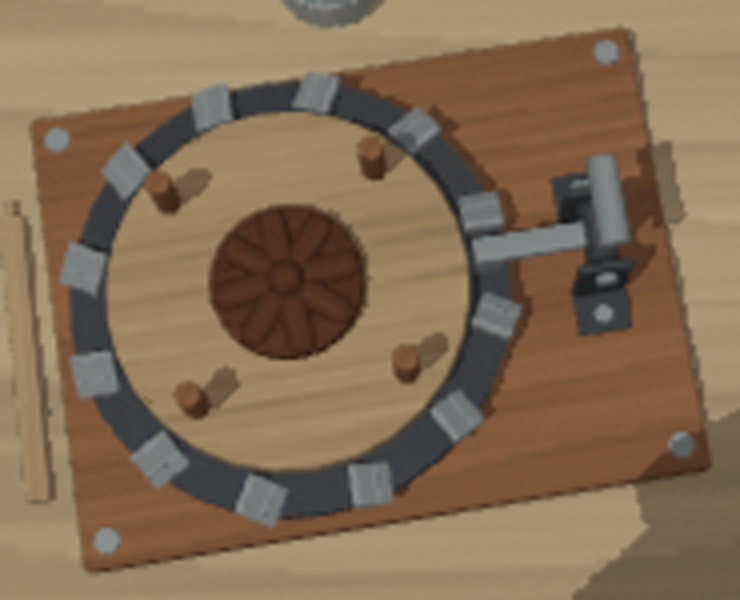

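View pics/scc.png

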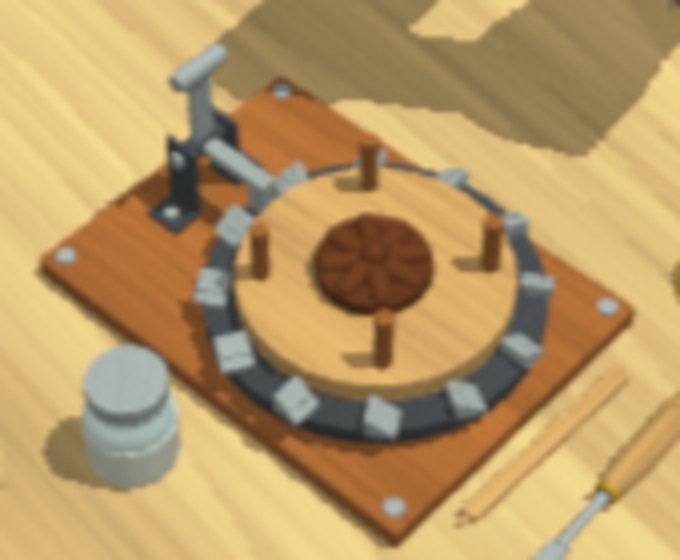

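```bash
cat > h.py <<'E'
from plant import manip
import numpy as np
from scipy.optimize import least_squares
from scipy.spatial.transform import Rotation as R
def proj(n,P):
    c=manip.calibration(n); T=np.array(c["cam_to_world"]); p=(np.atleast_2d(P)-T[:3,3])@T[:3,:3]
    return np.c_[c["cx"]+c["fx"]*p[:,0]/-p[:,2], c["cy"]-c["fy"]*p[:,1]/-p[:,2]]
def own2w(q,P):
    c,s=np.cos(q[2]),np.sin(q[2]); P=np.atleast_2d(P)
    return np.c_[q[0]+c*P[:,0]-s*P[:,1], q[1]+s*P[:,0]+c*P[:,1], P[:,2]]
def dow(th,z=.115):
    a=np.radians([-45,45,135,225])-th
    return np.c_[.08*np.cos(a),.08*np.sin(a),0*a+z]
B=np.array([[.13,-.215,.02],[-.13,-.215,.02],[-.13,.135,.02],[.13,.135,.02],[0,-.17,.158]])
def plan(q,own,zt,yaw_push):
    """rows from current pose: own xy target, tip height zt, tool y along own dir yaw_push(deg)"""
    s=manip.state(); w=s["tool_rot"]; Rc=R.from_quat([w[1],w[2],w[3],w[0]])
    a=q[2]+np.radians(yaw_push); y=np.array([np.cos(a),np.sin(a),0]); z=np.array([0,0,-1.]); x=np.cross(y,z)
    Rt=R.from_matrix(np.c_[x,y,z]); t=own2w(q,[*own,zt+.022])[0]
    print("from",s["tool_pos"].round(4),"to",t.round(4),"lin cm",(Rc.inv().apply(t-s["tool_pos"])*100).round(2),"rot",np.degrees((Rc.inv()*Rt).as_rotvec()).round(2))
E
python3 - <<'E'
from h import *
t=np.array([[631,28],[709,466],[88,571],[32,121],[607,200],[371,143],[405,350],[188,388],[157,178]])/4+[215,200]
s=np.array([[42,260],[280,78],[632,312],[397,540],[200,62],[260,228],[384,314],[492,218],[369,147]])/4+[240,200]
s[[6,8]]=s[[8,6]]; t[[6,8]]=t[[8,6]]
# order after swap: dowel0,1,2,3
def f(v,sep=False):
    P=own2w(v[:3],np.r_[B,dow(v[3])]); return np.r_[proj("top",P)-t,proj("scene",P)-s].ravel()
r=least_squares(f,[.4,.0,.14,0],loss="soft_l1"); print(r.x.round(4)); print(r.fun.reshape(-1,2).round(1).tolist())
q=r.x; np.save("q.npy",q)
print(own2w(q,[[0,0,.065],[0,-.17,.15]]).round(4))
plan(q,[0,-.135],.13,-90)
E
```

```text
[ 0.5187  0.0724  0.129  -0.0009]
[[-0.8, -1.1], [0.9, 0.3], [-1.4, -0.3], [-0.7, -1.2], [0.5, -0.9], [0.1, 0.5], [0.2, 0.1], [-0.5, 0.7], [-0.1, 1.4], [-1.4, -0.6], [0.3, -1.1], [1.1, -0.7], [-0.8, -0.7], [-0.7, -0.3], [-0.4, 0.1], [3.4, 42.6], [0.4, 1.0], [-3.6, -43.6]]
[[ 0.5187  0.0724  0.065 ]
 [ 0.5406 -0.0962  0.15  ]]
from [ 0.21   -0.5881  0.2522] to [ 0.5361 -0.0615  0.152 ] lin cm [-38.62 -48.42  10.1 ] rot [ -0.08   0.08 -77.75]
```

The residuals show I swapped two dowels in the scene list. Refit without the swap.

```bash
python3 - <<'E'
from h import *
t=np.array([[631,28],[709,466],[88,571],[32,121],[607,200],[371,143],[157,178],[188,388],[405,350]])/4+[215,200]
s=np.array([[42,260],[280,78],[632,312],[397,540],[200,62],[260,228],[384,314],[492,218],[369,147]])/4+[240,200]
def f(v):
    P=own2w(v[:3],np.r_[B,dow(v[3])]); return np.r_[proj("top",P)-t,proj("scene",P)-s].ravel()
r=least_squares(f,[.5,.07,.14,0],loss="soft_l1"); print(r.x.round(4)); print(r.fun.reshape(-1,2).round(1).tolist())
q=r.x; np.save("q.npy",q)
print(own2w(q,[[0,0,.065],[0,-.17,.15]]).round(4))
plan(q,[0,-.130],.13,-90)
E
```

```text
[ 0.5188  0.0724  0.129  -0.0117]
[[-0.8, -1.1], [0.9, 0.3], [-1.4, -0.3], [-0.7, -1.2], [0.5, -0.9], [-0.3, 0.3], [-0.1, 0.5], [-0.2, 1.0], [0.1, 1.1], [-1.4, -0.6], [0.4, -1.1], [1.1, -0.7], [-0.8, -0.7], [-0.7, -0.3], [-0.4, 0.4], [-0.0, 0.9], [0.3, 0.8], [-0.1, -1.8]]
[[ 0.5188  0.0724  0.065 ]
 [ 0.5406 -0.0961  0.15  ]]
from [ 0.21   -0.5881  0.2522] to [ 0.5355 -0.0565  0.152 ] lin cm [-39.11 -48.53  10.1 ] rot [ -0.08   0.08 -77.75]
```

```bash
python3 -m pendant '{"linear":[[-4,-4.9,0],[-7.9,-9.7,0],[-11.8,-14.6,0],[-15.7,-19.4,0],[-19.6,-24.3,0],[-23,-28.5,0],[-26,-32,0],[-28,-35,0],[-30,-38,0],[-30,-38,0]],"rotation":[[0,0,-7],[0,0,-14],[0,0,-21],[0,0,-28],[0,0,-35],[0,0,-42],[0,0,-49],[0,0,-56],[0,0,-63],[0,0,-63]],"grip":[1,1,1,1,1,1,1,1,1,1]}'; python3 -c "
from h import *
plan(np.load('q.npy'),[0,-.130],.17,-90)"
```

```text
time: 0.93
tool_pos: [0.4304, -0.2327, 0.253]
tool_rot: [-0.0, 0.998, -0.062, -0.0]
contact_force: [0.7, -0.5, 0.6]
gripper_width: -0.001
from [ 0.4304 -0.2327  0.253 ] to [ 0.5355 -0.0565  0.192 ] lin cm [  8.23 -18.79   6.1 ] rot [ -0.     0.   -14.53]
```

```bash
python3 -m pendant '{"linear":[[1.5,-3.4,0],[3,-6.8,0],[4.5,-10.2,0],[6,-13.6,0],[7.2,-16.5,0],[8.2,-18.8,0],[8.2,-18.8,2],[8.2,-18.8,4],[8.2,-18.8,6],[8.2,-18.8,6]],"rotation":[[0,0,-5],[0,0,-10],[0,0,-14.5],[0,0,-14.5],[0,0,-14.5],[0,0,-14.5],[0,0,-14.5],[0,0,-14.5],[0,0,-14.5],[0,0,-14.5]],"grip":[1,1,1,1,1,1,1,1,1,1]}'; python3 - <<'E'
from h import *
import cv2
plan(np.load('q.npy'),[0,-.130],.13,-90)
a=manip.grab_frame("scene")[150:300,230:430,::-1]; b=manip.grab_frame("top")[180:330,270:470,::-1]
cv2.imwrite('pics/c1.png',cv2.resize(np.hstack([a,b]),None,fx=2,fy=2,interpolation=cv2.INTER_CUBIC))
E
```

```text
time: 1.77
tool_pos: [0.5325, -0.0578, 0.1879]
tool_rot: [-0.001, 0.998, 0.063, -0.004]
contact_force: [-1.0, -0.6, -0.1]
gripper_width: -0.002
from [ 0.5325 -0.0578  0.1879] to [ 0.5355 -0.0565  0.152 ] lin cm [ 0.34 -0.08  3.58] rot [-0.2   0.5  -0.22]
```

View pics/c1.png

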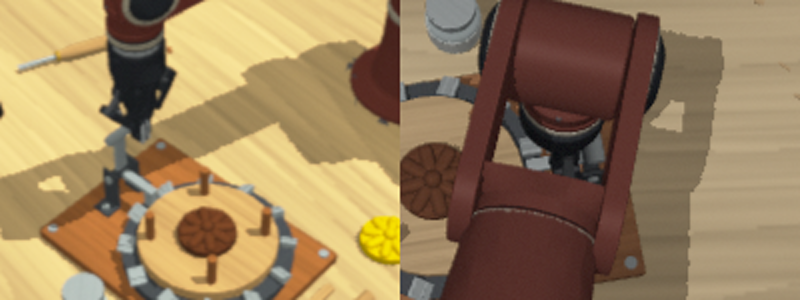

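The scene half shows the closed tips at about (145,130), just on the wheel side of the cross-bar at (118,133). Lower, then push outward slowly.

```bash
python3 -m pendant '{"linear":[[0,0,1],[0,0,2],[0,0,3],[0,0,3.8],[0,0,3.8],[0,0,3.8],[0,0.5,3.8],[0,1,3.8],[0,1.5,3.8],[0,1.5,3.8]],"rotation":[[0,0,0],[0,0,0],[0,0,0],[0,0,0],[0,0,0],[0,0,0],[0,0,0],[0,0,0],[0,0,0],[0,0,0]],"grip":[1,1,1,1,1,1,1,1,1,1]}'; python3 -m pendant '{"linear":[[0,0.4,0],[0,0.8,0],[0,1.2,0],[0,1.6,0],[0,2.0,0],[0,2.4,0],[0,2.8,0],[0,3.2,0],[0,3.6,0],[0,3.6,0]],"rotation":[[0,0,0],[0,0,0],[0,0,0],[0,0,0],[0,0,0],[0,0,0],[0,0,0],[0,0,0],[0,0,0],[0,0,0]],"grip":[1,1,1,1,1,1,1,1,1,1]}'; python3 -c "
from h import *
plan(np.load('q.npy'),[0,-.195],.128,-90)"
```

```text
time: 2.7
tool_pos: [0.5378, -0.0748, 0.156]
tool_rot: [0.0, 0.998, 0.062, 0.001]
contact_force: [0.0, -0.1, -1.4]
gripper_width: 0.003
time: 3.53
tool_pos: [0.5418, -0.1102, 0.1554]
tool_rot: [0.0, 0.998, 0.062, 0.0]
contact_force: [0.4, 0.1, 0.7]
gripper_width: 0.002
from [ 0.5418 -0.1102  0.1554] to [ 0.5438 -0.1209  0.15  ] lin cm [0.06 1.09 0.54] rot [ 0.02 -0.   -0.29]
```

```bash
python3 -m pendant '{"linear":[[0,0.3,0],[0,0.6,0],[0,0.9,0],[0,0.9,0],[0,0.5,0],[0,0,-1],[0,0,-3],[0,0,-5],[0,0,-7],[0,0,-8]],"rotation":[[0,0,0],[0,0,0],[0,0,0],[0,0,0],[0,0,0],[0,0,0],[0,0,0],[0,0,0],[0,0,0],[0,0,0]],"grip":[1,1,1,1,1,1,1,1,1,1]}'; python3 - <<'E'
from h import *
import cv2
q=np.load('q.npy')
# push direction for dowel1: from angle 45-th0 to 15
a=np.radians(30)+.006; u=np.array([np.sin(a),-np.cos(a)]); d=dow(q[3])[1,:2]
st=d-u*(.007+.011+.012); print(d,st)
plan(q,st,.20,np.degrees(np.arctan2(u[1],u[0])))
a=manip.grab_frame("scene")[150:300,230:430,::-1]
cv2.imwrite('pics/c2.png',cv2.resize(a,None,fx=3,fy=3,interpolation=cv2.INTER_CUBIC))
E
```

```text
time: 4.37
tool_pos: [0.5428, -0.1091, 0.2392]
tool_rot: [0.001, 0.998, 0.063, 0.002]
contact_force: [-0.2, 0.9, 1.4]
gripper_width: 0.001
[0.05590377 0.05722559] [0.04074816 0.08311589]
from [ 0.5428 -0.1091  0.2392] to [0.5485 0.1601 0.222 ] lin cm [  3.92 -26.64   1.68] rot [  0.17  -0.21 -30.55]
```

View pics/c2.png

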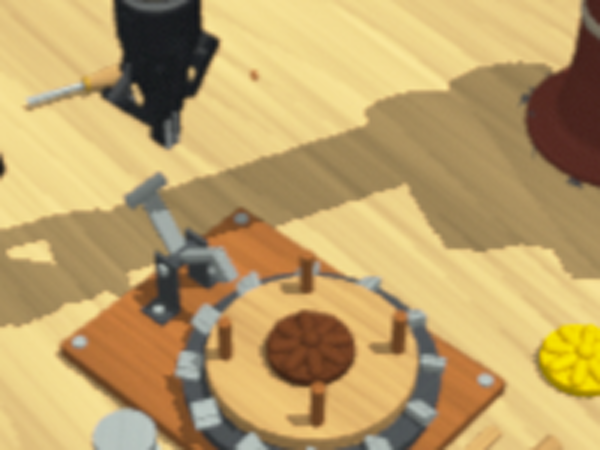

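The pawl is up: bar at (147,190), nose raised at (215,265). Rosette and wheel are unmoved. Now go to dowel1, on its counter-clockwise side.

```bash
python3 -m pendant '{"linear":[[0.5,-3.5,0],[1,-7,0],[1.5,-10.5,0],[2,-14,0],[2.6,-17.5,0],[3.1,-21,0],[3.5,-24,0],[3.9,-26.6,0],[3.9,-26.6,0],[3.9,-26.6,0]],"rotation":[[0,0,-5],[0,0,-10],[0,0,-15],[0,0,-20],[0,0,-25],[0,0,-30.5],[0,0,-30.5],[0,0,-30.5],[0,0,-30.5],[0,0,-30.5]],"grip":[1,1,1,1,1,1,1,1,1,1]}'; python3 -c "
from h import *
plan(np.load('q.npy'),[.0407,.0831],.085,-59.65)"
```

```text
time: 5.25
tool_pos: [0.5467, 0.1606, 0.2344]
tool_rot: [0.0, 0.946, 0.324, -0.001]
contact_force: [-0.0, -0.7, -0.4]
gripper_width: 0.001
from [0.5467 0.1606 0.2344] to [0.5484 0.1601 0.107 ] lin cm [ 0.13  0.15 12.74] rot [-0.03  0.08  0.06]
```

```bash
python3 -m pendant '{"linear":[[0.1,0.1,2.5],[0.1,0.1,5],[0.1,0.1,7.5],[0.1,0.1,9],[0.1,0.1,10],[0.1,0.1,11],[0.1,0.1,12],[0.1,0.1,12.7],[0.1,0.1,12.7],[0.1,0.1,12.7]],"rotation":[[0,0,0],[0,0,0],[0,0,0],[0,0,0],[0,0,0],[0,0,0],[0,0,0],[0,0,0],[0,0,0],[0,0,0]],"grip":[1,1,1,1,1,1,1,1,1,1]}'; python3 - <<'E'
from h import *
import cv2
plan(np.load('q.npy'),[.0407,.0831],.085,-59.65)
a=manip.grab_frame("scene")[180:330,250:450,::-1]
cv2.imwrite('pics/c3.png',cv2.resize(a,None,fx=3,fy=3,interpolation=cv2.INTER_CUBIC))
E
```

```text
time: 6.08
tool_pos: [0.5489, 0.1591, 0.1085]
tool_rot: [0.0, 0.947, 0.323, 0.0]
contact_force: [0.5, 1.1, 0.1]
gripper_width: 0.001
from [0.5489 0.1591 0.1085] to [0.5484 0.1601 0.107 ] lin cm [ 0.02 -0.11  0.15] rot [ 0.01 -0.01 -0.1 ]
```

View pics/c3.png

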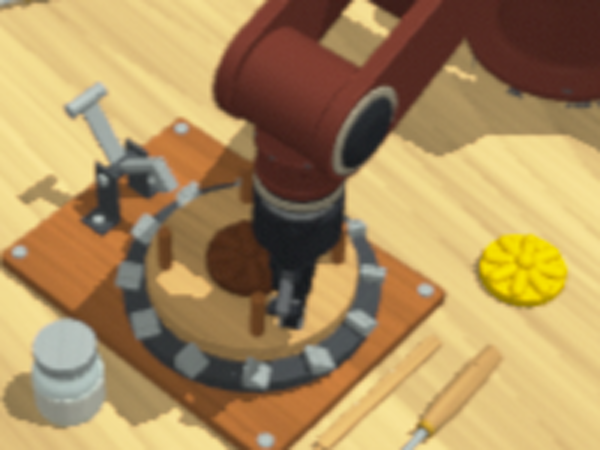

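The closed tips at (290,310) stand beside dowel1 at (258,310), clear of the rosette. Push to slightly short, then measure.

```bash
python3 -m pendant '{"linear":[[0,0.4,0],[0,0.8,0],[0,1.1,0],[0,1.4,0],[0,1.7,0],[0,2,0],[0,2.3,0],[0,2.6,0],[0,2.9,0],[0,2.9,0]],"rotation":[[0,0,0],[0,0,0],[0,0,0],[0,0,0],[0,0,0],[0,0,0],[0,0,0],[0,0,0],[0,0,0],[0,0,0]],"grip":[1,1,1,1,1,1,1,1,1,1]}';python3 -m pendant '{"linear":[[0,0.3,0],[0,0.6,0],[0,0.9,0],[0,1.2,0],[0,1.5,0],[0,1.8,0],[0,1.8,0],[0,1.8,0],[0,1.8,0],[0,1.8,0]],"rotation":[[0,0,0],[0,0,0],[0,0,0],[0,0,0],[0,0,0],[0,0,0],[0,0,0],[0,0,0],[0,0,0],[0,0,0]],"grip":[1,1,1,1,1,1,1,1,1,1]}'; python3 - <<'E'
from h import *
import cv2
q=np.load('q.npy');plan(q,[.0407,.0831],.085,-59.65)
s=manip.state()["tool_pos"]; c,n=np.cos(q[2]),np.sin(q[2]); o=np.array([[c,n],[-n,c]])@(s[:2]-q[:2]); a=np.radians(30)+.006
u=np.array([np.sin(a),-np.cos(a)]); d=(o@u+.018)/.08; print("own",o,"wheel from contact",np.pi/4-(a-np.arcsin(d)))if 0 else print(o, "theta geom",np.pi/4-(a-np.arcsin(d)), a+np.arcsin(d)-np.pi/4)
a=manip.grab_frame("scene")[180:330,250:450,::-1]
cv2.imwrite('pics/c4.png',cv2.resize(a,None,fx=4,fy=4,interpolation=cv2.INTER_CUBIC))
E
```

```text
time: 6.97
tool_pos: [0.5668, 0.1352, 0.1082]
tool_rot: [0.001, 0.947, 0.322, -0.0]
contact_force: [0.3, 0.4, 0.1]
gripper_width: 0.001
time: 7.8
tool_pos: [0.5774, 0.1216, 0.1083]
tool_rot: [0.0, 0.947, 0.323, -0.0]
contact_force: [-1.5, 0.8, 1.0]
gripper_width: 0.002
from [0.5774 0.1216 0.1083] to [0.5484 0.1601 0.107 ] lin cm [ 0.05 -4.82  0.12] rot [ 0.03  0.03 -0.1 ]
[0.06451091 0.04122449] theta geom 0.44458049106388875 -0.06701828453441017
```

View pics/c4.png

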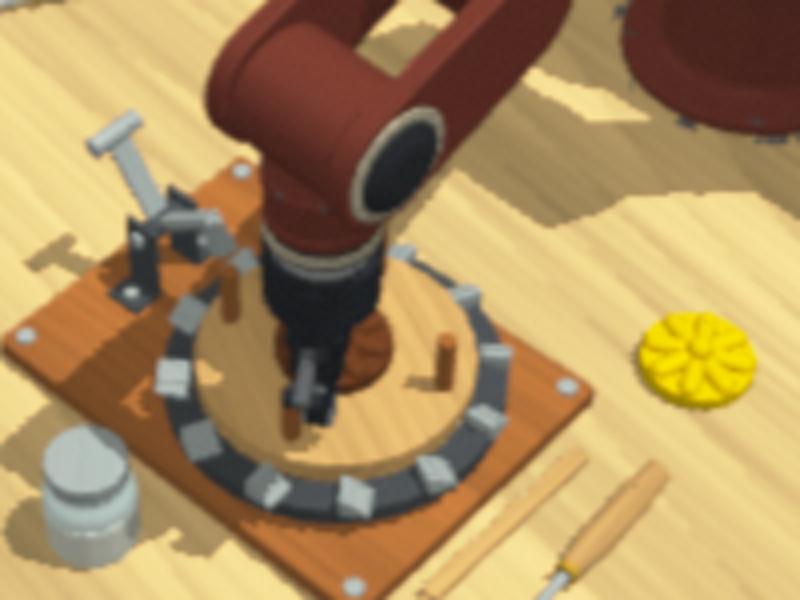

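```bash
python3 - <<'E'
from h import *
q=np.load('q.npy')
p1=np.array([[229,258],[445,336]])/4+[250,180]
p0=np.array([[260,228],[492,218]])/4+[240,200]
for nm,p,g in(("start",p0,0),("now",p1,.45)):
    for i,k in((0,0),(1,2)):
        print(nm,k,least_squares(lambda t:(proj("scene",own2w(q,dow(t[0])[[k]]))-p[i]).ravel(),[g]).x.round(3))
E
```

```text
start 0 [0.005]
start 2 [-0.048]
now 0 [0.552]
now 2 [0.4]
```

```bash
cat > ph.py <<'E'
from h import *
import cv2
q=np.load('q.npy')
A=np.radians(np.arange(0,360,.5)); r=np.arange(.101,.122,.001)
def polar(n,img):
    aa,rr=np.meshgrid(A,r); P=own2w(q,np.c_[(rr*np.cos(aa)).ravel(),(rr*np.sin(aa)).ravel(),np.full(aa.size,.053)])
    uv=proj(n,P).astype(np.float32).reshape(*aa.shape,2)
    return cv2.remap(cv2.cvtColor(img,cv2.COLOR_BGR2GRAY).astype(np.float32),uv[...,0],uv[...,1],cv2.INTER_CUBIC)
def run(tag,names=("scene",),lo=-60,hi=90):
    sel=np.arange(lo*2,hi*2)
    for n in names:
        im=np.ascontiguousarray(manip.grab_frame(n)[:,:,::-1]); cv2.imwrite(f"pics/{n}_{tag}.png",im)
        a=polar(n,cv2.imread(f"pics/{n}0.png")); b=polar(n,im)
        sc=[]
        for k in range(-30,31):   # clockwise shift: new(ang)=old(ang+theta)
            x=a[:,(sel+k)%720].ravel(); y=b[:,sel%720].ravel(); sc.append(np.corrcoef(x,y)[0,1])
        sc=np.array(sc); i=np.argsort(sc)[-3:][::-1]; print(tag,n,[(round(np.radians((j-30)*.5),3),round(sc[j],3)) for j in i])
E
python3 -c "
from ph import *
run('p1',lo=-30,hi=60);run('p1',lo=0,hi=100)"
```

```text
p1 scene [(np.float64(-0.087), np.float64(0.834)), (np.float64(-0.079), np.float64(0.831)), (np.float64(-0.096), np.float64(0.819))]
p1 scene [(np.float64(-0.087), np.float64(0.903)), (np.float64(-0.079), np.float64(0.901)), (np.float64(-0.096), np.float64(0.885))]
```

Two independent estimates agree: rim-tooth phase gives 0.439 turned, finger geometry 0.456. About 7 mm more is needed.

```bash
python3 -m pendant '{"linear":[[0,0.2,0],[0,0.4,0],[0,0.6,0],[0,0.7,0],[0,0.7,0],[0,0.7,0],[0,0.7,0],[0,0.7,0],[0,0.7,0],[0,0.7,0]],"rotation":[[0,0,0],[0,0,0],[0,0,0],[0,0,0],[0,0,0],[0,0,0],[0,0,0],[0,0,0],[0,0,0],[0,0,0]],"grip":[1,1,1,1,1,1,1,1,1,1]}'; python3 -c "
from ph import *
run('p2',lo=-30,hi=60);run('p2',lo=0,hi=100)
plan(q,[.0407,.0831],.085,-59.65)"
```

```text
time: 8.78
tool_pos: [0.582, 0.1164, 0.1084]
tool_rot: [0.0, 0.947, 0.323, 0.0]
contact_force: [-1.1, 1.6, -1.1]
gripper_width: 0.001
p2 scene [(np.float64(-0.009), np.float64(0.835)), (np.float64(0.0), np.float64(0.833)), (np.float64(-0.017), np.float64(0.818))]
p2 scene [(np.float64(-0.009), np.float64(0.897)), (np.float64(0.0), np.float64(0.897)), (np.float64(-0.017), np.float64(0.875))]
from [0.582  0.1164 0.1085] to [0.5484 0.1601 0.107 ] lin cm [ 0.01 -5.51  0.14] rot [ 0.02 -0.03 -0.1 ]
```

Turned about 0.52. Back off, rise and go to the far side of the bar.

```bash
python3 -m pendant '{"linear":[[0,-0.3,0],[0,-0.6,0],[0,-1,0],[0,-1,-2],[0,-1,-4.5],[0,-1,-7],[0,-1,-9.5],[0,-1,-12],[0,-1,-12.7],[0,-1,-12.7]],"rotation":[[0,0,0],[0,0,0],[0,0,0],[0,0,0],[0,0,0],[0,0,0],[0,0,0],[0,0,0],[0,0,0],[0,0,0]],"grip":[1,1,1,1,1,1,1,1,1,1]}'; python3 -c "
from ph import *
plan(q,[0,-.262],.213,-90)"
```

```text
time: 9.72
tool_pos: [0.577, 0.1247, 0.2385]
tool_rot: [0.001, 0.946, 0.323, 0.003]
contact_force: [0.0, 0.4, -0.4]
gripper_width: -0.003
from [0.577  0.1247 0.2385] to [ 0.5524 -0.1874  0.235 ] lin cm [-21.01  23.21   0.32] rot [ 0.1  -0.33 30.27]
```

```bash
python3 -m pendant '{"linear":[[-2.6,2.9,0],[-5.2,5.8,0],[-7.8,8.7,0],[-10.4,11.6,0],[-13,14.5,0],[-15.6,17.4,0],[-18.3,20.3,0],[-21,23.2,0],[-21,23.2,0],[-21,23.2,0]],"rotation":[[0,0,5],[0,0,10],[0,0,15],[0,0,20],[0,0,25],[0,0,30.3],[0,0,30.3],[0,0,30.3],[0,0,30.3],[0,0,30.3]],"grip":[1,1,1,1,1,1,1,1,1,1]}'; python3 -c "
from ph import *
plan(q,[0,-.262],.125,-90)
run('p3',lo=-30,hi=140)
im=cv2.imread('pics/scene_p3.png')[150:300,230:430]; cv2.imwrite('pics/c5.png',cv2.resize(im,None,fx=4,fy=4,interpolation=cv2.INTER_CUBIC))"
```

```text
time: 10.55
tool_pos: [0.5498, -0.1889, 0.2326]
tool_rot: [-0.001, 0.998, 0.062, -0.002]
contact_force: [0.5, 0.3, -0.5]
gripper_width: 0.001
from [ 0.5498 -0.1889  0.2326] to [ 0.5524 -0.1874  0.147 ] lin cm [ 0.31 -0.1   8.56] rot [-0.14  0.18 -0.26]
p3 scene [(np.float64(0.0), np.float64(0.997)), (np.float64(-0.009), np.float64(0.99)), (np.float64(0.009), np.float64(0.982))]
```

View pics/c5.png

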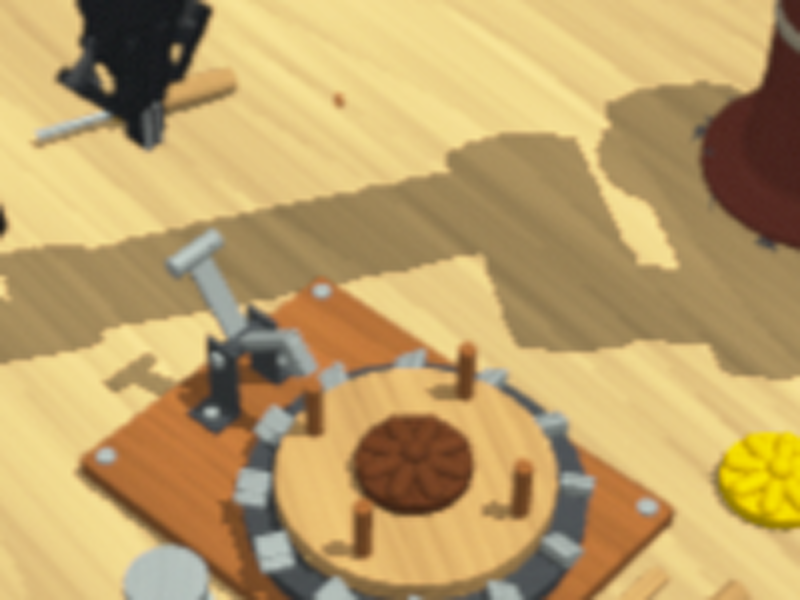

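Tooth phase 0.000 with correlation 0.997, so the wheel has turned exactly one notch. The pawl is still up, the rosette is centred, and the fingers are outside the bar. Lower and tip it back.

```bash
python3 -m pendant '{"linear":[[0,0,2],[0,0,4],[0,0,6],[0,0,7.5],[0,0,8.7],[0,0,8.7],[0,-0.5,8.7],[0,-1,8.7],[0,-1.5,8.7],[0,-1.5,8.7]],"rotation":[[0,0,0],[0,0,0],[0,0,0],[0,0,0],[0,0,0],[0,0,0],[0,0,0],[0,0,0],[0,0,0],[0,0,0]],"grip":[1,1,1,1,1,1,1,1,1,1]}'; python3 -m pendant '{"linear":[[0,-0.4,0],[0,-0.8,0],[0,-1.2,0],[0,-1.6,0],[0,-2,0],[0,-2.4,0],[0,-2.8,0],[0,-3.2,0],[0,-3.6,0],[0,-3.6,0]],"rotation":[[0,0,0],[0,0,0],[0,0,0],[0,0,0],[0,0,0],[0,0,0],[0,0,0],[0,0,0],[0,0,0],[0,0,0]],"grip":[1,1,1,1,1,1,1,1,1,1]}'; python3 -c "
from ph import *
plan(q,[0,-.206],.125,-90)"
```

```text
time: 11.43
tool_pos: [0.5497, -0.1718, 0.1497]
tool_rot: [0.0, 0.998, 0.065, 0.001]
contact_force: [-0.0, -0.9, -1.4]
gripper_width: 0.002
time: 12.27
tool_pos: [0.5442, -0.1361, 0.148]
tool_rot: [-0.0, 0.998, 0.064, -0.0]
contact_force: [-0.1, 0.5, 0.3]
gripper_width: -0.0
from [ 0.5442 -0.1361  0.148 ] to [ 0.5452 -0.1318  0.147 ] lin cm [ 0.15 -0.41  0.1 ] rot [-0.04  0.03 -0.01]
```

```bash
python3 -m pendant '{"linear":[[0,-0.3,0],[0,-0.6,0],[0,-0.8,0],[0,-0.8,0],[0,-0.8,0],[0,0.5,0],[0,2,0],[0,4,0],[0,6,0],[0,6,0]],"rotation":[[0,0,0],[0,0,0],[0,0,0],[0,0,0],[0,0,0],[0,0,0],[0,0,0],[0,0,0],[0,0,0],[0,0,0]],"grip":[1,1,1,1,1,1,1,1,1,1]}'; python3 -m pendant '{"linear":[[0,0.5,-2],[0,1,-4],[0,1.5,-6],[0,2,-8],[0,3,-8],[0,4,-8],[0,5,-8],[0,6,-8],[0,6,-8],[0,6,-8]],"rotation":[[0,0,0],[0,0,0],[0,0,0],[0,0,0],[0,0,0],[0,0,0],[0,0,0],[0,0,0],[0,0,0],[0,0,0]],"grip":[1,1,1,1,1,1,1,1,1,1]}'; python3 -c "
from ph import *
run('p4',lo=-30,hi=140)
a=cv2.imread('pics/scene0.png')[190:290,250:350];im=cv2.imread('pics/scene_p4.png')[190:290,250:350]; cv2.imwrite('pics/c6.png',cv2.resize(np.hstack([a,im]),None,fx=4,fy=4,interpolation=cv2.INTER_CUBIC))"
```

```text
time: 13.1
tool_pos: [0.5526, -0.201, 0.1487]
tool_rot: [0.001, 0.998, 0.062, 0.0]
contact_force: [-0.4, -0.5, -0.4]
gripper_width: -0.003
time: 13.93
tool_pos: [0.5593, -0.2564, 0.2266]
tool_rot: [-0.001, 0.998, 0.063, -0.001]
contact_force: [-0.4, -0.9, -1.1]
gripper_width: -0.0
p4 scene [(np.float64(0.0), np.float64(0.998)), (np.float64(-0.009), np.float64(0.99)), (np.float64(0.009), np.float64(0.982))]
```

View pics/c6.png

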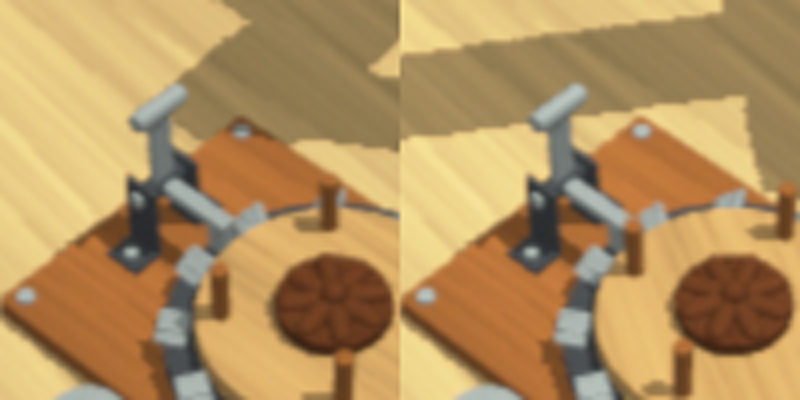

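The pawl now sits the same as at the start: bar at (158,108) before and (558,108) now, with the nose down between teeth. The dowels have moved on one notch and the arm is clear, so I'm handing in.

```bash
python3 -c "
from plant import manip
print(manip.job_done())"
```

```text
the job is handed in; nothing more can be done
None
```

The job is done and handed in at about 14 s of the 54 s allowed. With the gripper shut, I flipped the pawl up by its cross-bar, pushed dowel1 so the wheel turned back one notch, then tipped the pawl back down.

- **Wheel:** the rim teeth match the start picture at a shift of 0.000 rad (correlation 0.998), so the wheel turned 30° to within the 0.5° search step.
- **Pawl:** it looks the same as in the start picture, with the bar upright and the nose down between two teeth.
- **Rosette, tools and arm:** the rosette is still in the middle of the disc. I never moved near the other tools, but did not measure their positions again. The arm finished clear, with about 1 N or less on each force axis.
- **Disagreements:** my first pose fit had two dowels swapped, and I refitted before moving. During the push, single-dowel pixel readings disagreed by about 0.1 to 0.15 rad. I dropped them and used the tooth match and the finger position, which agreed to within 0.02 rad.

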